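# Lay the blue cake lifter on the cooling rack

### The arm

A 7-joint arm with a two-finger parallel gripper is mounted at the origin on the work surface; the furniture and walls round the work are solid. World frame = base frame: x ahead of the robot, y to its left, z up, the work surface at z = 0. Lengths are in m, angles in rad, forces in N, time in s.
With the tool pointing down it reaches from about 0.4 to 0.85 m from the base axis. Payload 4.5 kg.
Tool frame: the origin (TCP) lies on the centre line of the jaws, within the pads' length; the fingertips stand 14 mm ahead of it and the grasp point (between the pads) lies 5 mm behind it (nose_length is the distance from the TCP to the fingertips, in m); x points along the fingers, y is the direction in which the jaws open and shut, and the axes are right-handed (so a half turn about x gives the same grasp; the last joint's range is limited). The gripper opens to 88 mm and grips with 3 to 60 N. Pads are 18 mm wide; open, the fingers measure 123 mm over their backs; the gripper's body (75 mm by 187 mm) begins 45 mm behind the grasp point.
Start: joints at [0.034, 0.689, -0.195, 1.565, 0.157, 0.902, -0.215], TCP at [0.625, 0, 0.253] pointing down, gripper open.
Joint ranges: [-3.01, 3.01], [-0.46, 2.08], [-1.47, 1.51], [0.13, 2.56], [-1, 4.14], [0.04, 2.09], [-2.66, 2.66]. Speed limits (rad/s): [2.57, 2.57, 3.14, 3.14, 3.14, 3.14, 3.14].

### API

Orientations are given as a unit quaternion [x, y, z, w].
In Python, from plant import get_state, snapshot, camera_params, finish_job, boxes_of, silhouettes, spot_point, nose_length gives the robot as it stands.
- The arm moves only by the tool apply_moves, never from a script. Its arguments are lists of equal length, an entry for each row: "delta_pos": the shift along the tool's x, y, z in cm, a list of three; "yaw": the turn about the tool's x in rad; "gripper": the opening in per cent of the stroke, from 0 (shut) to 100 (fully open). A call has 1 to 10 rows; each row is the pose to reach, as a shift and turn from the pose measured when the call began, along the tool's axes at that moment; what a row does not reach only later rows make up. A row lasts 1/12 s, in which the tool goes at most 41.7 mm and 7.16 degrees, less where a joint would pass 70% of its speed; a pose out of reach is approached as far as the arm can. A call with a gripper value outside its range is refused whole. The fingers move at their own pace and stop on an object; "force" is the grip in N (left out, the last holds). Time passes only in rows, so rows that repeat a pose let the fingers close. It gives the time, the measured TCP pose, the force and the opening at its end, in the units of the state.
- get_state(): the state, without advancing time (a new reading comes with each control period).
- snapshot(name): name is "scene" or "side" or "wrist"; returns the picture (480x640x3 uint8, red, green, blue); there is no depth.
- camera_params(name): a dict with "fovy" (degrees; the focal length in pixels is half the picture's height over the tangent of half this angle, whatever the lens; pixels are square), "cx", "cy" (the principal point, pixels), "position" and "orientation" of the camera in the world. Camera axes: x right, y down, z forward; pixel columns grow to the right and rows downward; lengths in m; the calibration is good to about 2 mm. A picture is of the moment at which its call begins: read the wrist's pose just before it. camera_params takes no time and is no camera call; for the wrist camera it gives the pose at the moment of the call.
- finish_job(): hands the job in, once; it reports no verdict.
Trained networks look in the newest picture that a camera, given by its name, has taken for a name from the list of things; names that differ only in an ending like _2 or _b are one class to them, and where a whole thing is asked for, a point or a joint stands for the part that bears it (a point fixed in the world has none). Each returns a list of dicts, best first, with "score" (0 to 1); they miss things now and then, are a little off and sometimes report something else, mostly with a low value. They report only what shows in the picture. A call takes as long as a camera call.
- boxes_of(thing, camera): "bbox" ([left, top, width, height] in pixels, round what is visible of it).
- silhouettes(thing, camera): "mask" (480x640 bool, what is visible of it) and "bbox" ([left, top, width, height] in pixels, round what is visible of it).
- spot_point(thing, camera): "pixel" ([column, row] in pixels: a listed point, or the origin of a listed thing).
The state is a dict: "clock": time; "q": joint angles; "qd": joint speeds; "joint_torque": joint torques, N m; "tool_pos": TCP position; "eef_rot": TCP orientation; "contact_force": force on the tool from outside, world axes, zero at the start; "moment": the same for the moment, N m; "opening": opening from 0.0 (shut) to 1.0 (fully open).
Only numpy, scipy, OpenCV 4.12 (cv2) and the standard library are available. Lean on these libraries where they do the work, as an engineer would, in place of code of your own. Each camera call takes 0.05 s, during which the arm holds its last target.

### The job

The blue cake lifter lies flat on the worktable and its steel tab is too thin to grip there: slide it along the table until most of the tab sticks out past the far edge, then take it by the tab, lift it and set it down flat on the small wire cooling rack without dropping it. The blade shall lie in the middle of the rack and square with it, with the tab sticking out over the rack's front or back long side. Leave the yellow lifter where it is.

Things in the scene. Friction and masses are not known exactly. Their poses are not given: they have to be found in the camera images.
- blue_lifter: Lifter to move, 0.15 kg: blue plastic blade 76 mm long (x), 100 wide (y), 8 thick, with a flat steel tab 50 long, 36 wide, 3 thick out of one wide side, undersides flush. Origin: under the tab's middle; z up, x along the tab: its end at 25 mm, blade middle at -63, rear edge at -101. Starts flat on the table, tab pointing away from the robot within 15 degrees, short of the edge. Stays level with the whole tab off the table.
- yellow_lifter: Not to be moved; same make and size as the blue one, lying beside it, to its left or right: yellow plastic blade 76 mm long (x), 100 wide (y), 8 thick, with a flat steel tab 50 long, 36 wide, 3 thick out of one wide side, undersides flush. Origin and axes as for the blue one.
- cooling_rack: Small wire cooling rack, fixed to the table: 85 mm from front to back (along its x), 121 mm wide (along its y), flat top 35 mm above the table, four short legs at its corners. Origin: under its middle at table level; z up.
- table_edge (a point): A point on the far edge of the table top; the edge is straight and runs along world y, the table top ends there (the point's x) and nothing stands beyond it; top 40 mm thick.

How it is judged:
On the way, in this order (a step that is already met when the one before it is completed fails the run):
1. the blue lifter lies flat on the table with more than half of its tab (29 mm) past the far edge (world x of blue_lifter above 0.614 m and height (world z) of blue_lifter between -0.01 and 0.008 m and angle between blue_lifter's own z axis and vertical below 0.12 rad), for 0.2 s.
2. the blue lifter is held in the fingers and lifted clear of the table (height (world z) of blue_lifter above 0.05 m and contact force between the fingers and blue_lifter above 0.5 N), for 0.1 s.
At the end, for the whole second after the job is handed in: The blue lifter lies still and flat on the cooling rack (level within 6 degrees), the middle of its blade within 20 mm of the rack's middle both along and across, square with the rack within 15 degrees, the tab out over the front or back long side; the yellow lifter is within 20 mm of where it was (x of cooling_rack in the frame of blue_lifter between -0.083 and -0.043 m and y of cooling_rack in the frame of blue_lifter between -0.02 and 0.02 m and z of blue_lifter in the frame of cooling_rack between 0.03 and 0.041 m and angle between blue_lifter's own z axis and vertical below 0.1 rad and angle between the x axis of blue_lifter and the x axis of cooling_rack, either way round below 0.26 rad and contact force between blue_lifter and cooling_rack above 0.2 N and linear speed of blue_lifter below 0.03 m/s and distance of yellow_lifter from where it was at the start of the episode below 0.02 m); the robot touches nothing.
It fails at once if the yellow lifter is moved by more than 20 mm (distance of yellow_lifter from where it was at the start of the episode above 0.02 m).
It fails at once if the blue lifter is dropped (falls freely by more than about 20 mm) (contact force between the fingers and blue_lifter below 0.05 N and linear speed of blue_lifter above 0.65 m/s).
It also fails if it takes over 56 s, if anything falls off the work surface, if the arm or the gripper's body presses on something with over 40 N, if the wrist force passes 120 N, or if a joint passes its speed limit or range.

## Working session

There is one attempt and no reset: what is moved stays moved. The work goes in short steps, Python scripts to look and compute and a tool call to move; the robot and the scene stay as the last step left them, time stands still between calls to the robot, and variables do not carry over. Pictures are saved under pics/ and viewed, and the job is handed in when it is done.

Besides the shell and the picture viewer there is one more tool, called after "Emit:" as name(argument=value, ...) on one line, values as JSON. apply_moves: Moves the arm, as the interface text tells. Its arguments: {"type":"object","properties":{"delta_pos":{"type":"array"},"yaw":{"type":"array"},"gripper":{"type":"array"},"force":{"type":"number"}},"required":["delta_pos","yaw","gripper"]}

```bash
mkdir -p pics; ls; cat > h.py <<'E'
import numpy as np,cv2
from plant import *
from scipy.spatial.transform import Rotation as R
def save(n,f):
    im=snapshot(n); cv2.imwrite('pics/'+f,im[:,:,::-1]); return im
def cam(n):
    c=camera_params(n); f=240/np.tan(np.radians(c['fovy'])/2)
    return c,f,np.array(c['position']),R.from_quat(c['orientation']).as_matrix()
def ray(n,px,z,C=None):
    c,f,p,M=C or cam(n); px=np.atleast_2d(px).astype(float)
    d=np.c_[(px[:,0]-c['cx'])/f,(px[:,1]-c['cy'])/f,np.ones(len(px))]@M.T
    return p+d*((z-p[2])/d[:,2])[:,None]
def proj(n,P,C=None):
    c,f,p,M=C or cam(n); q=(np.atleast_2d(P)-p)@M
    return np.c_[q[:,0]/q[:,2]*f+c['cx'],q[:,1]/q[:,2]*f+c['cy']]
E
python3 - <<'E'
from h import *
for n in('scene','side','wrist'):
    save(n,f'a_{n}.png'); c=camera_params(n); print(n,c)
    for t in('blue_lifter','yellow_lifter','cooling_rack','table_edge'):
        s=spot_point(t,n)
        print(t,[(np.round(x['pixel'],1),round(x['score'],2)) for x in s[:3]],[np.round(ray(n,x['pixel'],0)[0],3) for x in s[:2]])
s=get_state(); print(s['clock'],s['tool_pos'],s['eef_rot'],R.from_quat(s['eef_rot']).as_matrix().round(3),s['opening'],nose_length)
E
```

```text
pics
scene {'fovy': 54.129000592117706, 'cx': 317.4624304582883, 'cy': 235.5563136025824, 'position': array([-0.03053602, -0.60322655,  0.42889621]), 'orientation': array([ 0.78349725, -0.32849527,  0.21121605, -0.4833329 ])}
blue_lifter [(array([259.2, 216.8]), 0.71)] [array([0.572, 0.151, 0.   ])]
yellow_lifter [(array([341.6, 255.3]), 0.85)] [array([ 0.569, -0.096,  0.   ])]
cooling_rack [(array([390.2, 308.8]), 0.72), (array([321.2, 230.6]), 0.55)] [array([ 0.492, -0.265,  0.   ]), array([0.619, 0.006, 0.   ])]
table_edge [(array([321.6, 233. ]), 0.94)] [array([ 0.611, -0.003,  0.   ])]
side {'fovy': 53.539117300979136, 'cx': 325.0401916599329, 'cy': 239.36335093019412, 'position': array([ 0.14369998, -0.7445507 ,  0.47969901]), 'orientation': array([ 0.83103115, -0.23673026,  0.12680481, -0.48710014])}
blue_lifter [(array([286.9, 208.8]), 0.66)] [array([0.573, 0.155, 0.   ])]
yellow_lifter [(array([345. , 259.4]), 0.74)] [array([ 0.565, -0.102,  0.   ])]
cooling_rack [(array([364. , 324.1]), 0.89)] [array([ 0.486, -0.277,  0.   ])]
table_edge [(array([334.4, 233.7]), 0.87)] [arr
[... 163 characters left out ...]
89333]), 'orientation': array([9.90158603e-01, 1.52794801e-04, 8.19146212e-07, 1.39949695e-01])}
blue_lifter [(array([256.4,   3. ]), 0.6)] [array([ 0.572,  0.162, -0.   ])]
yellow_lifter [(array([266.3, 298.8]), 0.75), (array([304.3, 199.6]), 0.52)] [array([ 0.57 , -0.098,  0.   ]), array([0.609, 0.   , 0.   ])]
cooling_rack [(array([201.8, 443.8]), 0.95)] [array([ 0.493, -0.27 ,  0.   ])]
table_edge [(array([307.1, 197.3]), 0.68), (array([255.3,   1.5]), 0.67)] [array([0.611, 0.002, 0.   ]), array([0.571, 0.163, 0.   ])]
0.75 [6.25031712e-01 2.07272083e-05 2.52766449e-01] [ 0.50001363  0.49998225 -0.49995157  0.50005255] [[ 0.  1.  0.]
 [-0.  0. -1.]
 [-1.  0.  0.]] 1.002906785327004 0.014
```

View pics/a_scene.png

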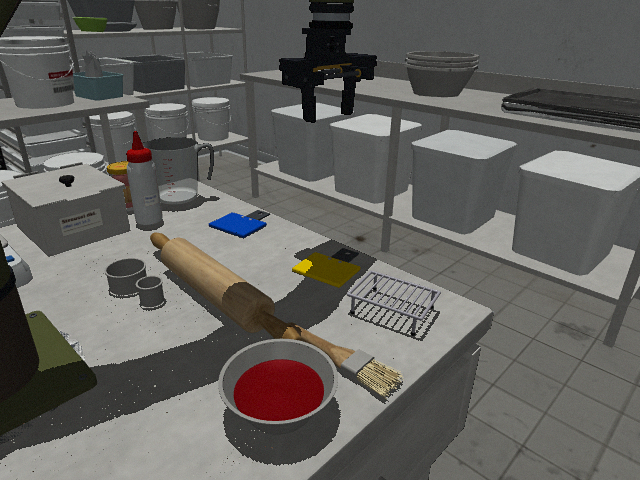

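View pics/a_wrist.png

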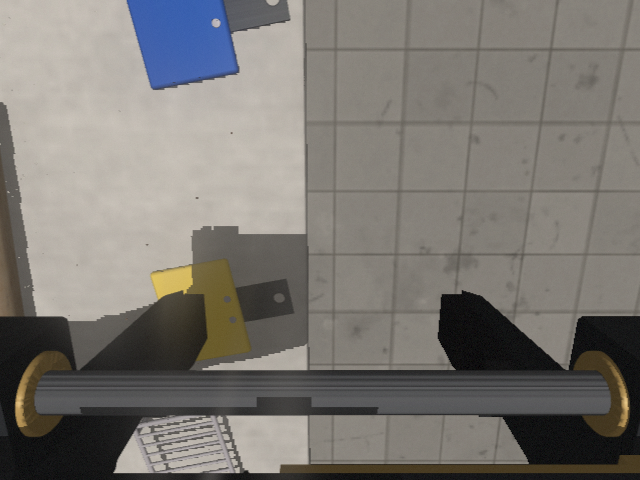

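View pics/a_side.png

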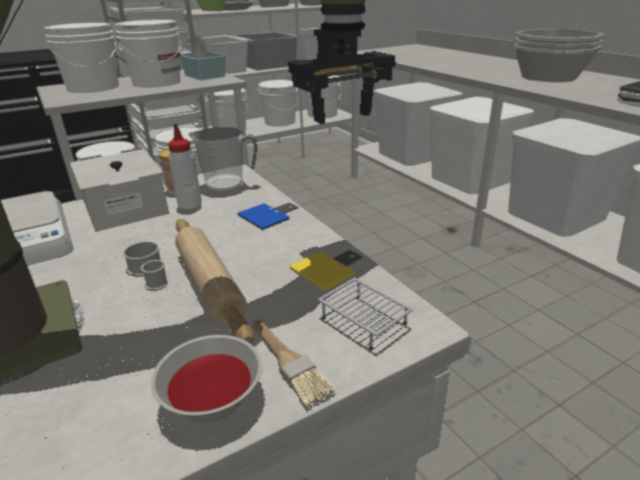

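The wrist view shows the edge as a vertical line at column 306, blue at (195,40), yellow at (235,300) and the rack at (190,445). Next I'll locate the nearby obstacles and the rack yaw.

```bash
python3 - <<'E'
from h import *
print('scene bottle base, jug base R, pin end',ray('scene',[[148,226],[163,222],[180,208],[200,200],[152,240],[165,255],[272,318]],0).round(3))
print('jug handle',ray('scene',[[200,180],[213,165],[213,150]],0.05).round(3), ray('side',[[240,185],[256,155]],0.0).round(3))
for n in('scene','side','wrist'):
  C=cam(n); snapshot(n)
  for t,z in(('blue_lifter',.004),('yellow_lifter',.004),('cooling_rack',.035)):
    for s in silhouettes(t,n)[:1]:
      m=s['mask'].astype(np.uint8); c,_=cv2.findContours(m,0,2); c=max(c,key=cv2.contourArea)
      P=ray(n,c[:,0],z,C)[:,:2]*1000
      r=cv2.minAreaRect(P.astype(np.float32)); print(n,t,round(s['score'],2),m.sum(),np.round(r[0],0),np.round(r[1],0),round(r[2],1), s['bbox'])
E
```

```text
scene bottle base, jug base R, pin end [[ 0.372  0.279  0.   ]
 [ 0.405  0.275  0.   ]
 [ 0.473  0.317  0.   ]
 [ 0.533  0.327 -0.   ]
 [ 0.346  0.213  0.   ]
 [ 0.332  0.139  0.   ]
 [ 0.345 -0.153  0.   ]]
jug handle [[0.538 0.326 0.05 ]
 [0.626 0.4   0.05 ]
 [0.706 0.515 0.05 ]] [[0.536 0.348 0.   ]
 [0.665 0.537 0.   ]]
scene blue_lifter 0.64 1049 [531. 151.] [132. 113.] 7.8 [212.2, 211.6, 56.9, 29.0]
scene yellow_lifter 0.59 1559 [ 528. -109.] [126. 104.] 10.4 [293.4, 250.6, 68.1, 34.3]
scene cooling_rack 0.6 1160 [ 470. -277.] [123. 122.] 13.2 [348.1, 270.2, 92.9, 67.1]
side blue_lifter 0.67 810 [531. 154.] [122. 102.] 13.5 [240.5, 203.9, 59.8, 22.9]
side yellow_lifter 0.61 1541 [ 529. -110.] [125. 104.] 8.4 [289.7, 252.5, 70.9, 37.9]
side cooling_rack 0.72 1433 [ 478. -282.] [110. 135.] 12.6 [318.3, 280.7, 93.4, 69.6]
wrist blue_lifter 0.67 9340 [536. 140.] [127.  69.] 10.5 [126.7, 2.2, 165.0, 87.0]
wrist yellow_lifter 0.75 6570 [ 532. -106.] [128. 102.] 11.1 [151.5, 256.4, 140.3, 103.5]
wrist cooling_rack 0.63 2023 [ 488. -239.] [96. 68.] 0.0 [135.6, 414.8, 98.3, 59.9]
```

Emit:
apply_moves(delta_pos=[[0,-3,-3],[0,-5,-6],[0,-5,-9],[0,-5,-9]], yaw=[0,0,0,0], gripper=[50,50,50,50])

```text
clock: 1.68
tool_pos: [0.5735, 0.0987, 0.2533]
eef_rot: [0.499, 0.504, -0.496, 0.501]
contact_force: [0.1, 0.5, 0.4]
opening: 0.721
```

```bash
cat >> h.py <<'E'
from scipy.optimize import least_squares
LB=np.array([[-101,-50],[-25,-50],[-25,-18],[25,-18],[25,18],[-25,18],[-25,50],[-101,50]])/1000.
def fitpose(n,mask,x0,poly=LB,z=0.004,C=None):
    "fit (x,y,yaw) of planar outline to mask by maximising IoU"
    from scipy.optimize import minimize
    C=C or cam(n); m=mask.astype(np.uint8)
    def cost(v):
        c,s=np.cos(v[2]),np.sin(v[2]); P=poly@np.array([[c,s],[-s,c]])+v[:2]
        q=proj(n,np.c_[P,np.full(len(P),z)],C)
        a=np.zeros((480,640),np.uint8); cv2.fillPoly(a,[np.round(q*16).astype(np.int32)],1,shift=4)
        return -(a&m).sum()/max(1,(a|m).sum())
    r=minimize(cost,x0,method='Nelder-Mead',options=dict(initial_simplex=np.array(x0)+np.array([[0,0,0],[.02,0,0],[0,.02,0],[0,0,.15]]),xatol=1e-4,fatol=1e-5))
    return r.x,-r.fun
E
python3 - <<'E'
from h import *
C=cam('wrist'); save('wrist','b_wrist.png')
s=silhouettes('blue_lifter','wrist')[0]; print(s['score'],s['bbox'])
print(fitpose('wrist',s['mask'],[.572,.155,.15],C=C))
y=silhouettes('yellow_lifter','wrist')
if y: print(fitpose('wrist',y[0]['mask'],[.57,-.1,.15],C=C))
print([ (ray('wrist',x['pixel'],0,C).round(3),x['score']) for x in spot_point('blue_lifter','wrist')])
E
```

```text
0.79 [191.5, 76.4, 160.8, 128.0]
(array([ 0.66311111,  0.22611111, -0.71666667]), np.float64(-0.0))
(array([ 0.61148148, -0.02074074, -0.33888889]), np.float64(-0.0))
[(array([[0.57 , 0.162, 0.   ]]), 0.55), (array([[ 0.61 , -0.001,  0.   ]]), 0.42)]h.py:26: RuntimeWarning: overflow encountered in scalar negative
  return -(a&m).sum()/max(1,(a|m).sum())
```

View pics/b_wrist.png

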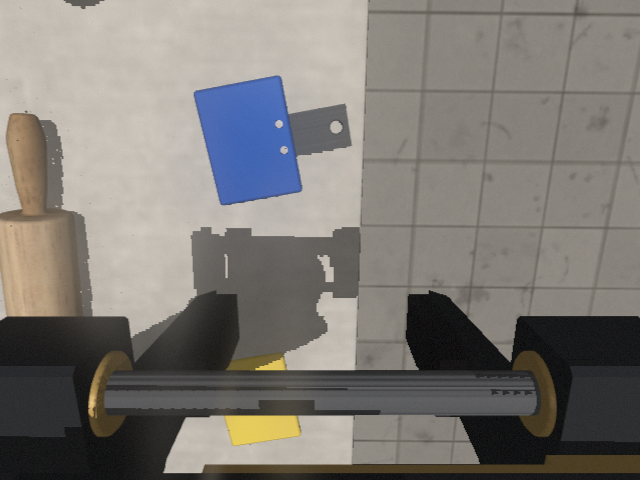

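The picture shows the blue blade's corners at (195,92), (279,77), (301,191) and (221,205), and the tab end at (349,125). The IoU sign overflowed because it was unsigned, so I'll fix that.

```bash
sed -i 's/return -(a&m).sum()/return -float((a\&m).sum())/' h.py
python3 - <<'E'
from h import *
C=cam('wrist'); snapshot('wrist')
s=silhouettes('blue_lifter','wrist')[0]
print(fitpose('wrist',s['mask'],[.572,.155,.15],C=C))
q=ray('wrist',[[195,92],[279,77],[301,191],[221,205]],.008,C);print(q.round(4),q.mean(0), np.linalg.norm(np.diff(q,axis=0),axis=1))
print(ray('wrist',[[345,105],[352,147]],.003,C).round(4), 'edge',ray('wrist',[[368,50],[361,220]],0,C).round(4))
print('yellow',ray('wrist',[[282,354],[300,434]],.008,C).round(4))
E
```

```text
(array([0.57080404, 0.16221838, 0.17498352]), np.float64(0.9623957543593632))
[[0.469  0.1815 0.008 ]
 [0.5397 0.1932 0.008 ]
 [0.5566 0.0979 0.008 ]
 [0.4843 0.0853 0.008 ]] [0.5123705 0.1394569 0.008    ] [0.07170976 0.09678273 0.07337978]
[[0.5951 0.1711 0.003 ]
 [0.6017 0.1359 0.003 ]] edge [[0.6138 0.2149 0.    ]
 [0.6115 0.0694 0.    ]]
yellow [[ 0.5351 -0.0662  0.008 ]
 [ 0.5516 -0.1622  0.008 ]]
```

```bash

python3 - <<'E'
from h import *
snapshot('wrist');snapshot('wrist')
print(get_state()['tool_pos'],get_state()['eef_rot'])
for n in('wrist','scene','side'):
    C=cam(n); im=save(n,f'c_{n}.png'); C2=cam(n); print(C[2]-C2[2])
    s=silhouettes('blue_lifter',n)[0]
    print(n,fitpose(n,s['mask'],[.572,.155,.15],C=C))
    s=silhouettes('yellow_lifter',n)
    if n!='wrist': print('yel',fitpose(n,s[0]['mask'],[.57,-.1,.15],C=C))
E
```

```text
[0.57531376 0.08859213 0.25262108] [-0.5003908  -0.49928544  0.50069243 -0.49963005]
[ 8.88306729e-05 -2.47800554e-04 -2.81994906e-05]
wrist (array([0.57118715, 0.16273259, 0.18570591]), np.float64(0.9756642107613307))
[0. 0. 0.]
scene (array([0.56745353, 0.16067326, 0.20004157]), np.float64(0.9029126213592233))
yel (array([ 0.56737364, -0.1002515 ,  0.21399252]), np.float64(0.9338327091136079))
[0. 0. 0.]
side (array([0.57282501, 0.15608782, 0.12876974]), np.float64(0.9145673603504929))
yel (array([ 0.56901968, -0.10508651,  0.15643716]), np.float64(0.9324566646742379))
```

View pics/c_wrist.png

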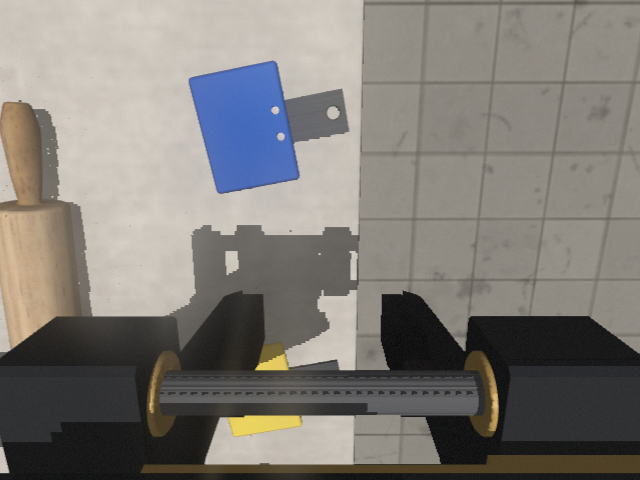

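```bash

python3 - <<'E'
from h import *
C=cam('wrist')
for z in(0,.03,.06): print(ray('wrist',[[45,150],[70,205],[75,300],[0,205]],z,C).round(3)[:,:2].tolist())
E
```

```text
[[0.329, 0.135], [0.343, 0.085], [0.332, -0.01], [0.278, 0.085]]
[[0.348, 0.137], [0.361, 0.091], [0.351, 0.004], [0.302, 0.091]]
[[0.367, 0.139], [0.379, 0.097], [0.37, 0.017], [0.325, 0.097]]
```

Emit:
apply_moves(delta_pos=[[0,-3,-1],[0,-6,-2],[0,-9,-3],[0,-12,-4],[0,-13.5,-4.9],[0,-13.5,-4.9],[1,-13.5,-4.9],[3,-13.5,-4.9],[5,-13.5,-4.9],[5,-13.5,-4.9]], yaw=[0.12,0.24,0.36,0.48,0.6,0.72,0.84,0.96,1.08,1.2], gripper=[50,50,50,50,50,50,50,50,50,50])

```text
clock: 3.37
tool_pos: [0.4385, 0.1388, 0.2004]
eef_rot: [-0.694, -0.128, 0.697, -0.129]
contact_force: [-0.8, -0.3, -0.4]
opening: 0.501
```

```bash
cat >> h.py <<'E'
def goto(xy,z,ang):
    "print delta (cm) & yaw for target TCP; ang=desired lifter yaw (tool y = lifter -y)"
    s=get_state(); M=R.from_quat(s['eef_rot']).as_matrix(); p=np.array(s['tool_pos'])
    d=(np.array([*xy,z])-p)@M*100
    cur=np.arctan2(M[1,1],M[0,1]); want=ang-np.pi/2
    print('clock',round(s['clock'],2),'pos',p.round(4),'cur ang',round(cur+np.pi/2,4),'delta cm',d.round(2),'yaw',round(-(want-cur),3),'op',round(s['opening'],3),'F',np.round(s['contact_force'],1))
    print(M.round(3).tolist())
E
python3 - <<'E'
from h import *
snapshot('wrist')
a=.182;o=np.array([.571,.162]);u=np.array([np.cos(a),np.sin(a)])
goto(o-.128*u,.017,a)
C=cam('wrist'); save('wrist','d.png')
s=silhouettes('blue_lifter','wrist')[0]
print(s['score'],fitpose('wrist',s['mask'],[.572,.16,.18],C=C))
E
```

```text
clock 3.42 pos [0.439  0.139  0.2014] cur ang 0.3604 delta cm [18.44  0.23 -0.62] yaw 0.178 op 0.498 F [-0.9  0.2  0.2]
[[-0.003, 0.353, -0.936], [-0.001, -0.936, -0.353], [-1.0, 0.0, 0.003]]
0.87 (array([0.5710508 , 0.16241264, 0.18572   ]), np.float64(0.9786856127886323))
```

View pics/d.png

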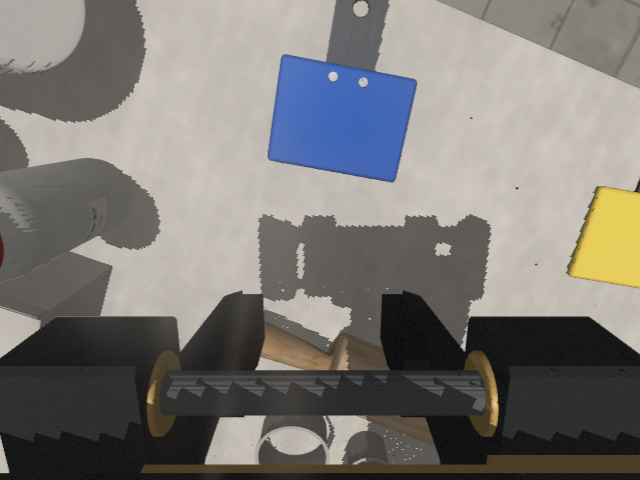

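The fit agrees at (0.571, 0.162) with yaw 0.184. I'll descend behind the rear edge.

Emit:
apply_moves(delta_pos=[[2,0.2,-0.3],[5,0.2,-0.6],[8.5,0.2,-0.6],[12,0.2,-0.6],[15,0.2,-0.6],[17,0.2,-0.6],[18.2,0.2,-0.6],[18.4,0.2,-0.6],[18.4,0.2,-0.6]], yaw=[0.1,0.175,0.175,0.175,0.175,0.175,0.175,0.175,0.175], gripper=[50,50,50,50,50,50,50,50,50])

```text
clock: 4.27
tool_pos: [0.4486, 0.1405, 0.0192]
eef_rot: [-0.703, -0.072, 0.704, -0.071]
contact_force: [-0.3, 0.5, -1.1]
opening: 0.5
```

```bash
python3 - <<'E'
from h import *
snapshot('wrist')
a=.184;o=np.array([.571,.162]);u=np.array([np.cos(a),np.sin(a)])
goto(o-.128*u+.05*u,.016,a)
C=cam('wrist'); save('wrist','e.png')
E
```

```text
clock 4.32 pos [0.4485 0.1405 0.0196] cur ang 0.202 delta cm [ 0.35  0.21 -4.63] yaw 0.018 op 0.499 F [-0.9 -0.2 -0.7]
[[-0.002, 0.201, -0.98], [0.0, -0.98, -0.201], [-1.0, -0.001, 0.002]]
```

View pics/e.png

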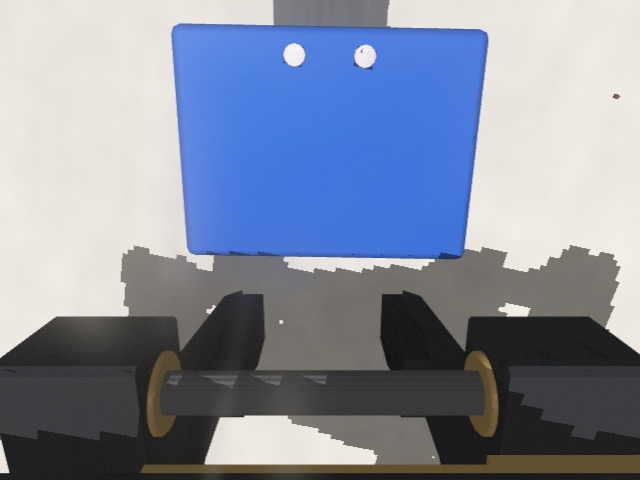

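Emit:
apply_moves(delta_pos=[[0.35,0.1,-0.3],[0.35,0.2,-0.9],[0.35,0.2,-1.6],[0.35,0.2,-2.3],[0.35,0.2,-3.0],[0.35,0.2,-3.7],[0.35,0.2,-4.3],[0.35,0.2,-4.8],[0.35,0.2,-5.0],[0.35,0.2,-5.0]], yaw=[0.018,0.018,0.018,0.018,0.018,0.018,0.018,0.018,0.018,0.018], gripper=[50,50,50,50,50,50,50,50,50,50])

```text
clock: 5.2
tool_pos: [0.4989, 0.1487, 0.0163]
eef_rot: [-0.704, -0.065, 0.704, -0.064]
contact_force: [0.1, 0.5, 0.2]
opening: 0.5
```

```bash
python3 - <<'E'
from h import *
C=cam('wrist'); save('wrist','f.png'); s=silhouettes('blue_lifter','wrist')[0]
f=fitpose('wrist',s['mask'],[.60,.165,.18],C=C);print(s['score'],f)
for n in('scene','side'):
    snapshot(n); s=silhouettes('blue_lifter',n)
    if s: print(n,s[0]['score'],fitpose(n,s[0]['mask'],[.6,.165,.18]))
a=f[0][2]
T=get_state()['tool_pos']; print(T)
u=np.array([np.cos(a),np.sin(a)])
goto(T[:2]+u*(.632-f[0][0])/u[0],.016,a)
E
```

```text
0.96 (array([0.60804343, 0.1698607 , 0.18154631]), np.float64(0.9910703511524074))
scene 0.85 (array([0.60822358, 0.16150573, 0.14788013]), np.float64(0.621773288439955))
side 0.84 (array([0.61183362, 0.15995043, 0.1579075 ]), np.float64(0.6986607142857143))
[0.49789614 0.14835257 0.01634026]
clock 5.5 pos [0.4979 0.1484 0.0163] cur ang 0.1821 delta cm [ 0.03  0.   -2.44] yaw 0.001 op 0.499 F [-0.3  0.7 -0.6]
[[-0.002, 0.181, -0.983], [0.0, -0.983, -0.181], [-1.0, -0.0, 0.001]]
```

View pics/f.png

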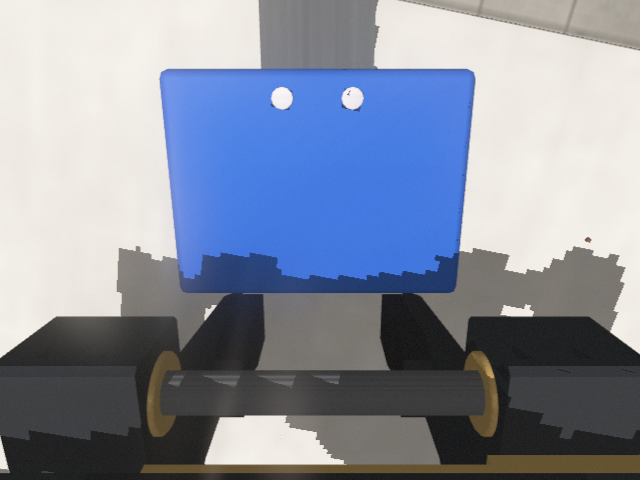

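The blade is square against both fingers, as expected, and I'll push on to x = 0.632.

Emit:
apply_moves(delta_pos=[[0,0,-0.3],[0,0,-0.8],[0,0,-1.3],[0,0,-1.8],[0,0,-2.2],[0,0,-2.4],[0,0,-2.4]], yaw=[0,0,0,0,0,0,0], gripper=[50,50,50,50,50,50,50])

```text
clock: 6.08
tool_pos: [0.5224, 0.1529, 0.0163]
eef_rot: [-0.704, -0.064, 0.704, -0.064]
contact_force: [-0.6, 0.5, 0.3]
opening: 0.498
```

```bash
python3 - <<'E'
from h import *
C=cam('wrist'); save('wrist','g.png'); s=silhouettes('blue_lifter','wrist')[0]
f=fitpose('wrist',s['mask'],[.63,.175,.18],C=C);print(s['score'],f)
goto(get_state()['tool_pos'][:2],.15,.18)
c=f[0]; print(ray('wrist',[[400,80],[500,110]],0,C))
E
```

```text
0.8 (array([0.63164706, 0.17461996, 0.18397097]), np.float64(0.993371707657422))
clock 6.18 pos [0.5217 0.1527 0.0163] cur ang 0.1822 delta cm [-1.337e+01 -0.000e+00  1.000e-02] yaw 0.002 op 0.501 F [-0.5 -0.2 -0.3]
[[-0.001, 0.181, -0.983], [0.0, -0.983, -0.181], [-1.0, -0.0, 0.001]]
[[0.60919044 0.14271608 0.        ]
 [0.60610262 0.10771254 0.        ]]
```

View pics/g.png

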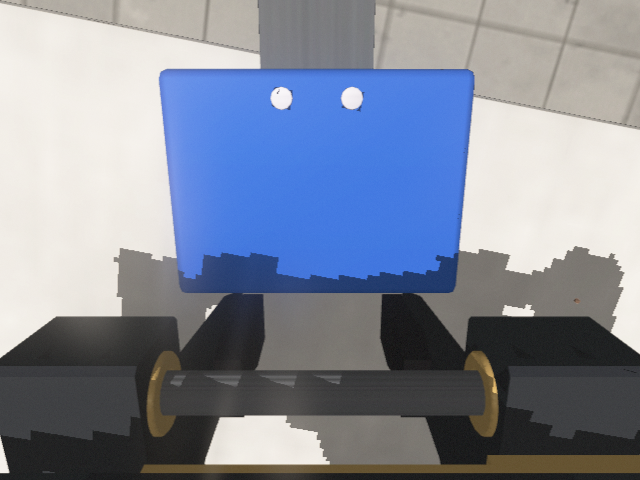

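Step 1 is met: the tab is past the edge with the origin at x = 0.632. Now I'll rise and move over the tab.

Emit:
apply_moves(delta_pos=[[-0.5,0,0.4],[-3,0,0.4],[-6,0,-1],[-6,0,-4],[-6,0,-7],[-6,0,-10],[-6,0,-11.5],[-6,0,-11.8],[-6,0,-11.8],[-6,0,-11.8]], yaw=[0,0,0,0,0,0,0,0,0,0], gripper=[50,50,70,70,70,70,70,70,70,70])

```text
clock: 7.02
tool_pos: [0.6361, 0.1737, 0.0759]
eef_rot: [-0.703, -0.064, 0.705, -0.064]
contact_force: [-1.2, -0.1, -0.9]
opening: 0.702
```

```bash
python3 - <<'E'
from h import *
C=cam('wrist'); save('wrist','i.png')
S={n:(cam(n),save(n,f'i_{n}.png'),silhouettes('blue_lifter',n)) for n in('scene','side')}
for n in S:
    if S[n][2]: print(n,fitpose(n,S[n][2][0]['mask'],[.63,.175,.18]))
goto([.6376,.1757],-.0035,.184)
E
```

```text
scene (array([0.63073206, 0.1707308 , 0.17546886]), np.float64(0.915273132664437))
side (array([0.63206983, 0.16943866, 0.15837095]), np.float64(0.9218934911242603))
clock 7.27 pos [0.6369 0.174  0.0762] cur ang 0.1819 delta cm [ 7.97 -0.15 -0.11] yaw -0.002 op 0.702 F [0.1 0.3 0.3]
[[-0.002, 0.181, -0.983], [0.0, -0.983, -0.181], [-1.0, -0.001, 0.002]]
```

View pics/i.png

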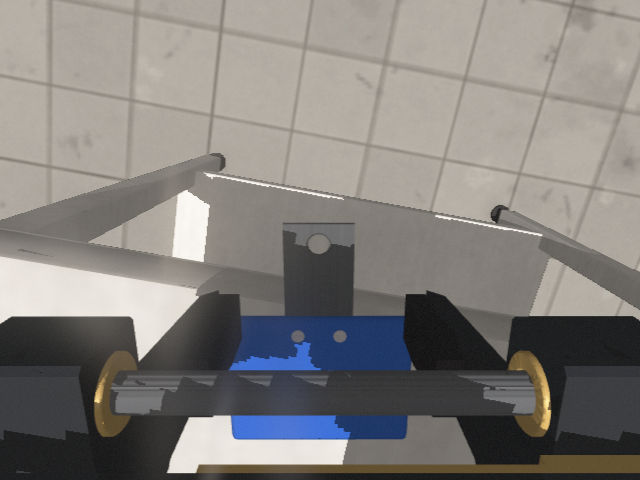

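View pics/i_scene.png

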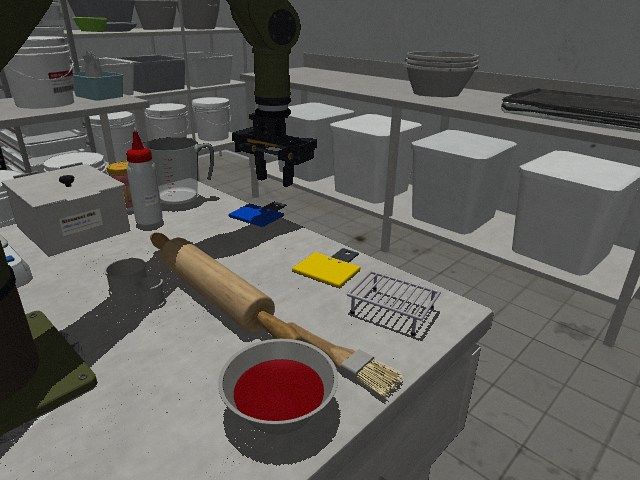

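The tab is at columns 283–354, centred between the fingers (322) and clear of the edge. I'll descend and grip.

Emit:
apply_moves(delta_pos=[[2,0,-0.1],[4,-0.1,-0.1],[6,-0.1,-0.1],[7.4,-0.1,-0.1],[7.9,-0.1,-0.1],[7.9,-0.1,-0.1],[7.9,-0.1,-0.1]], yaw=[0,0,0,0,0,0,0], gripper=[70,70,70,70,70,70,70])

```text
clock: 7.85
tool_pos: [0.6379, 0.1749, -0.0023]
eef_rot: [-0.704, -0.064, 0.705, -0.064]
contact_force: [-0.3, -0.0, 1.1]
opening: 0.7
```

```bash
python3 - <<'E'
from h import *
save('wrist','j.png')
goto([.6376,.1757],-.0035,.184)
E
```

```text
clock 7.9 pos [ 0.6384  0.1751 -0.0017] cur ang 0.1818 delta cm [ 0.18 -0.08  0.07] yaw -0.002 op 0.699 F [1.2 0.8 0.3]
[[-0.0, 0.181, -0.984], [0.0, -0.984, -0.181], [-1.0, -0.0, 0.0]]
```

View pics/j.png

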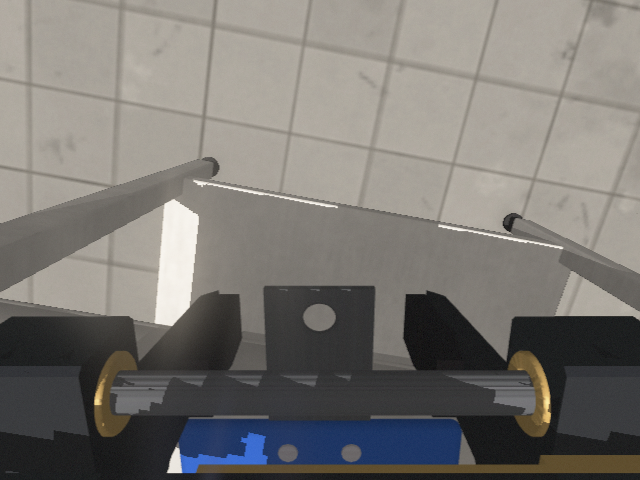

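Emit:
apply_moves(delta_pos=[[0.15,-0.1,0],[0.15,-0.1,0],[0.15,-0.1,0],[0.15,-0.1,0],[0.15,-0.1,0],[0.15,-0.1,0],[0.15,-0.1,0]], yaw=[0,0,0,0,0,0,0], gripper=[30,30,30,20,20,20,20], force=50)

```text
clock: 8.48
tool_pos: [0.6385, 0.1761, -0.003]
eef_rot: [0.704, 0.064, -0.704, 0.064]
contact_force: [-0.5, -0.1, 2.4]
opening: 0.385
```

```bash
python3 - <<'E'
from h import *
save('wrist','k.png')
goto([.6376,.1757],-.0035,.184)
E
```

```text
clock 8.53 pos [ 0.6385  0.1761 -0.003 ] cur ang 0.1818 delta cm [0.05 0.03 0.09] yaw -0.002 op 0.385 F [-0.2  0.5  2.3]
[[0.0, 0.181, -0.984], [0.0, -0.984, -0.181], [-1.0, -0.0, -0.0]]
```

View pics/k.png

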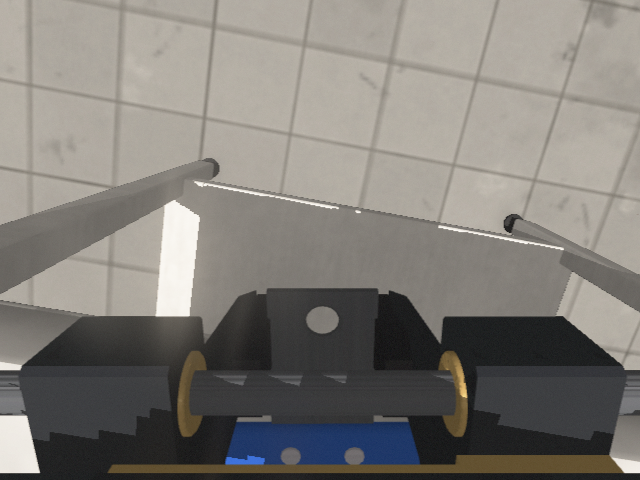

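The fingers hold the tab at opening 0.385 (about 34 mm), so I'll lift.

Emit:
apply_moves(delta_pos=[[-0.3,0,0],[-1,0,0],[-2,0,0],[-3.5,0,0],[-5.5,0,0],[-7.5,0,0],[-9.5,0,0],[-11.5,0,0],[-12,0,0],[-12,0,0]], yaw=[0,0,0,0,0,0,0,0,0,0], gripper=[20,20,20,20,20,20,20,20,20,20])

```text
clock: 9.37
tool_pos: [0.6398, 0.1762, 0.1197]
eef_rot: [0.706, 0.065, -0.703, 0.064]
contact_force: [-0.3, 0.4, -1.3]
opening: 0.38
```

```bash
python3 - <<'E'
from h import *
save('scene','l_scene.png');save('side','l_side.png');save('wrist','l_wrist.png')
for n in('scene','side'):
  C=cam(n)
  for s in spot_point('cooling_rack',n): print(n,s['score'],s['pixel'],ray(n,s['pixel'],0,C).round(3))
goto([.6376,.1757],-.0035,.184)
E
cd pics; python3 -c "
import cv2,numpy as np
a=cv2.imread('l_scene.png')[100:380,200:520];b=cv2.imread('l_side.png')[100:380,200:520]
cv2.imwrite('l2.png',cv2.resize(np.hstack([a,b]),(800,350)))
for n,r in(('scene',(260,345,340,445)),('side',(265,355,310,420))):
  im=cv2.imread(f'l_{n}.png')[r[0]:r[1],r[2]:r[3]];cv2.imwrite(f'rack_{n}.png',cv2.resize(im,None,fx=6,fy=6,interpolation=cv2.INTER_CUBIC))
"
```

```text
scene 0.61 [390.6, 310.5] [[ 0.488 -0.269 -0.   ]]
side 0.72 [363.0, 322.5] [[ 0.487 -0.273  0.   ]]
clock 9.62 pos [0.6375 0.176  0.1157] cur ang 0.1818 delta cm [11.92  0.04 -0.03] yaw -0.002 op 0.388 F [ 0.3 -0.  -1.9]
[[-0.002, 0.181, -0.984], [0.0, -0.984, -0.181], [-1.0, -0.0, 0.002]]
```

View pics/l2.png

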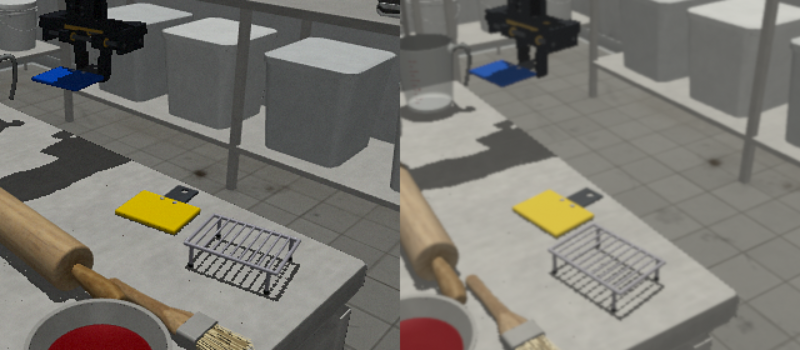

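View pics/rack_scene.png

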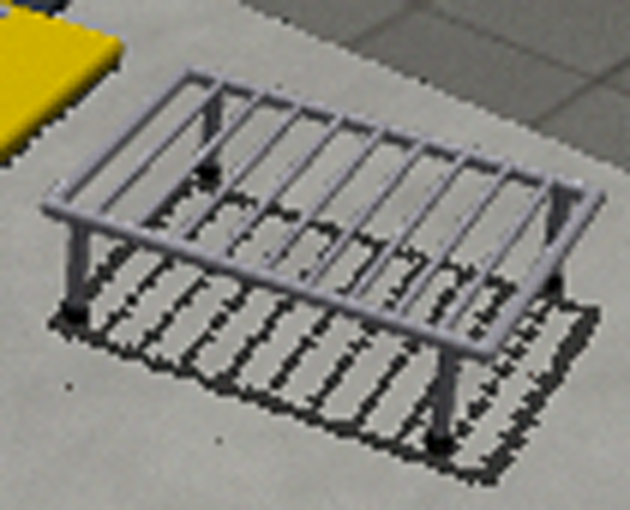

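View pics/rack_side.png

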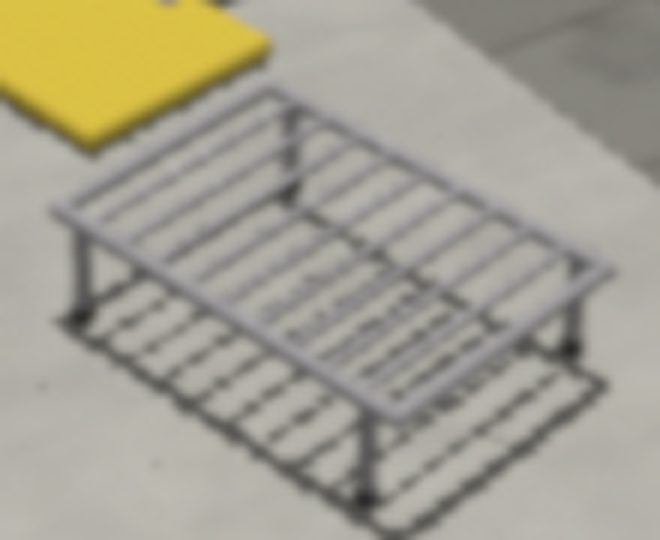

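Blue is held level. I'll measure the rack from its top-frame corners, clicked in both crops.

```bash
python3 - <<'E'
from h import *
A={'scene':[[347.5,294.2],[371.7,272],[440.5,292.5],[421.7,318.7]],'side':[[319.2,300],[355,279.7],[412.5,310],[376.3,334.2]]}
B={'scene':[[352.5,312.5],[374.7,289],[432,307.5],[413,334]],'side':[[323.2,318],[358.2,297.5],[405,323.5],[371,348.5]]}
for n in A:
    q=ray(n,A[n],.033); e=np.diff(np.r_[q,q[:1]],axis=0)[:,:2]
    print(n,q.mean(0).round(4),np.linalg.norm(e,axis=1).round(3),'yaw',[round(float(np.arctan2(*v[::-1])),3) for v in(e[0],-e[2])],[round(float(np.arctan2(*v[::-1])+np.pi/2),3) for v in(e[1],-e[3])])
    q=ray(n,B[n],0.002); print(' feet',q.mean(0).round(4))
E
```

```text
scene [ 0.4891 -0.272   0.033 ] [0.08  0.116 0.08  0.117] yaw [0.189, 0.208] [0.233, 0.232]
 feet [ 0.4894 -0.2713  0.002 ]
side [ 0.4896 -0.2726  0.033 ] [0.08  0.116 0.08  0.115] yaw [0.201, 0.187] [0.237, 0.239]
 feet [ 0.4886 -0.2725  0.002 ]
```

Emit:
apply_moves(delta_pos=[[0,0.8,0.3],[0,2.4,0.9],[0,4.7,1.8],[0,7.3,2.8],[0,9.9,3.8],[0,12.5,4.8],[0,15.1,5.8],[0,17.2,6.6],[0,18.6,7.1],[0,19.2,7.3]], yaw=[0,0,0,0,0,0,0,0,0,0], gripper=[20,20,20,20,20,20,20,20,20,20])

```text
clock: 10.45
tool_pos: [0.5991, -0.0306, 0.1155]
eef_rot: [-0.703, -0.062, 0.706, -0.063]
contact_force: [-0.0, -0.2, -1.0]
opening: 0.381
```

```bash
python3 - <<'E'
from h import *
goto([.5574,-.2571],.115,.215)
E
```

```text
clock 10.45 pos [ 0.5991 -0.0306  0.1155] cur ang 0.1767 delta cm [ 0.12 21.56  8.08] yaw -0.038 op 0.381 F [-0.  -0.2 -1. ]
[[-0.004, 0.176, -0.984], [-0.003, -0.984, -0.176], [-1.0, 0.002, 0.004]]
```

Emit:
apply_moves(delta_pos=[[0,0.8,0.3],[0,2.4,0.9],[0,5,1.9],[0,8,3],[0,11,4.1],[0,14,5.2],[0,17,6.4],[0,19.6,7.4],[0,21,7.9],[0,21.5,8.1]], yaw=[-0.004,-0.008,-0.012,-0.018,-0.024,-0.03,-0.036,-0.038,-0.038,-0.038], gripper=[20,20,20,20,20,20,20,20,20,20])

```text
clock: 11.28
tool_pos: [0.5559, -0.2603, 0.1162]
eef_rot: [-0.701, -0.073, 0.705, -0.076]
contact_force: [-0.7, 0.5, -1.8]
opening: 0.387
```

```bash
python3 - <<'E'
from h import *
snapshot('wrist');snapshot('wrist')
goto([.5574,-.2571],.115,.215)
s=get_state();zb=s['tool_pos'][2]+.005-.0015
for n in('scene','side','wrist'):
    C=cam(n); im=save(n,f'm_{n}.png'); S=silhouettes('blue_lifter',n)
    if S and n!='wrist': f=fitpose(n,S[0]['mask'],[.55,-.26,.21],z=zb+.004,C=C); print(n,f, (f[0][:2]-.063*np.array([np.cos(f[0][2]),np.sin(f[0][2])])).round(4),'tilt?')
goto([.5574,-.2571],.115,.215)
E
cd pics; python3 -c "
import cv2,numpy as np
a=cv2.imread('m_scene.png')[120:400,280:600];b=cv2.imread('m_side.png')[120:400,250:570]
cv2.imwrite('m2.png',cv2.resize(np.hstack([a,b]),(800,350)))"
```

```text
clock 11.38 pos [ 0.5568 -0.2568  0.1159] cur ang 0.2138 delta cm [ 0.09  0.04 -0.05] yaw -0.001 op 0.385 F [-0.3  0.4 -0.4]
[[-0.004, 0.212, -0.977], [-0.002, -0.977, -0.212], [-1.0, 0.001, 0.005]]
scene (array([ 0.54371487, -0.26131594,  0.23634453]), np.float64(0.9183585313174946)) [ 0.4825 -0.2761] tilt?
side (array([ 0.54720871, -0.25971395,  0.26325482]), np.float64(0.9084561675717611)) [ 0.4864 -0.2761] tilt?
clock 11.68 pos [ 0.5577 -0.2547  0.1161] cur ang 0.2172 delta cm [0.11 0.23 0.08] yaw 0.002 op 0.385 F [ 0.4 -0.4 -0.6]
[[-0.004, 0.216, -0.976], [-0.002, -0.977, -0.216], [-1.0, 0.001, 0.004]]
```

View pics/m2.png

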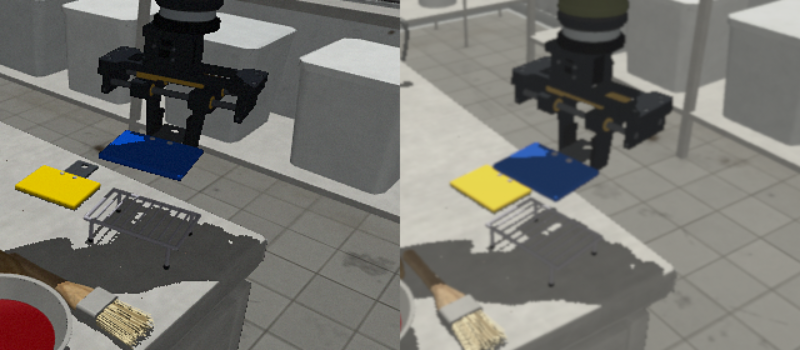

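View pics/m_wrist.png

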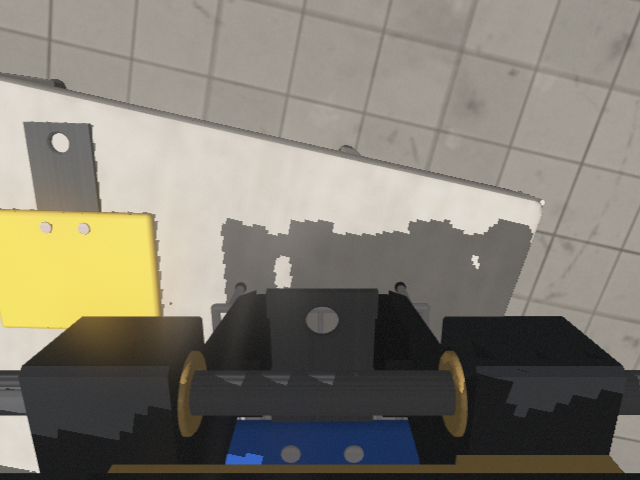

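Blue is level over the rack, with its blade centre within about 5 mm. I'll lower to just above it.

Emit:
apply_moves(delta_pos=[[0.5,0.1,-0.1],[1.5,0.1,-0.1],[3,0.1,-0.1],[4.5,0.1,-0.1],[6,0.1,-0.1],[7,0.1,-0.1],[7.5,0.1,-0.1],[7.6,0.1,-0.1],[7.6,0.1,-0.1]], yaw=[0,0,0,0,0,0,0,0,0], gripper=[20,20,20,20,20,20,20,20,20])

```text
clock: 12.43
tool_pos: [0.5586, -0.2556, 0.0399]
eef_rot: [-0.701, -0.076, 0.704, -0.077]
contact_force: [0.2, -0.4, -1.2]
opening: 0.379
```

```bash
python3 - <<'E'
from h import *
goto([.5574,-.2571],.032,.215)
s=get_state();zb=s['tool_pos'][2]+.005-.0015
for n in('scene','side'):
    C=cam(n); im=save(n,f'n_{n}.png'); S=silhouettes('blue_lifter',n)
    f=fitpose(n,S[0]['mask'],[.55,-.26,.21],z=zb+.004,C=C); print(n,f, (f[0][:2]-.063*np.array([np.cos(f[0][2]),np.sin(f[0][2])])).round(4))
E
cd pics; python3 -c "
import cv2,numpy as np
a=cv2.imread('n_scene.png')[220:360,320:480];b=cv2.imread('n_side.png')[230:370,290:450]
cv2.imwrite('n2.png',cv2.resize(np.hstack([a,b]),(800,350),interpolation=cv2.INTER_CUBIC))"
```

```text
clock 12.43 pos [ 0.5586 -0.2556  0.0399] cur ang 0.2172 delta cm [0.79 0.13 0.15] yaw 0.002 op 0.379 F [ 0.2 -0.4 -1.2]
[[-0.004, 0.215, -0.976], [-0.002, -0.977, -0.215], [-1.0, 0.001, 0.004]]
scene (array([ 0.54648921, -0.2605533 ,  0.22472731]), np.float64(0.9381926683716965)) [ 0.4851 -0.2746]
side (array([ 0.55044867, -0.26129791,  0.22024483]), np.float64(0.9147431124348474)) [ 0.489  -0.2751]
```

View pics/n2.png

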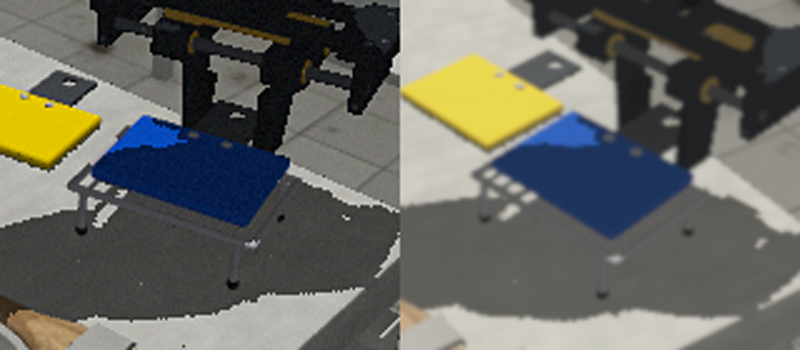

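Centred and square with about 8 mm to go; I'll lower gently.

Emit:
apply_moves(delta_pos=[[0.2,0,0],[0.4,0,0],[0.55,0,0],[0.65,0,0],[0.75,0,0],[0.8,0,0],[0.8,0,0],[0.8,0,0]], yaw=[0,0,0,0,0,0,0,0], gripper=[20,20,20,20,20,20,20,20])

```text
clock: 13.3
tool_pos: [0.5591, -0.2558, 0.0328]
eef_rot: [-0.702, -0.076, 0.704, -0.077]
contact_force: [0.7, 0.8, -1.0]
opening: 0.382
```

```bash
python3 - <<'E'
from h import *
for i in range(3): snapshot('wrist'); goto([.5574,-.2571],.032,.215)
E
```

```text
clock 13.35 pos [ 0.5591 -0.2558  0.0329] cur ang 0.2172 delta cm [0.09 0.09 0.19] yaw 0.002 op 0.38 F [-0.   0.1 -0.9]
[[-0.003, 0.216, -0.976], [-0.002, -0.976, -0.216], [-1.0, 0.002, 0.003]]
clock 13.4 pos [ 0.5591 -0.2558  0.0329] cur ang 0.2172 delta cm [0.09 0.09 0.19] yaw 0.002 op 0.379 F [ 0.2  0.5 -0.5]
[[-0.003, 0.216, -0.976], [-0.002, -0.976, -0.216], [-1.0, 0.002, 0.003]]
clock 13.45 pos [ 0.5591 -0.2558  0.0329] cur ang 0.2172 delta cm [0.09 0.09 0.19] yaw 0.002 op 0.384 F [-0.2 -0.2 -0.8]
[[-0.003, 0.216, -0.976], [-0.002, -0.977, -0.216], [-1.0, 0.002, 0.003]]
```

Emit:
apply_moves(delta_pos=[[0.1,0,0],[0.15,0,0],[0.2,0,0],[0.2,0,0],[0.2,0,0]], yaw=[0,0,0,0,0], gripper=[20,20,20,20,20])

```text
clock: 13.87
tool_pos: [0.5591, -0.2558, 0.0312]
eef_rot: [-0.702, -0.076, 0.704, -0.077]
contact_force: [-0.8, 0.4, 3.0]
opening: 0.383
```

```bash
python3 - <<'E'
from h import *
for i in range(3): snapshot('wrist'); goto([.5574,-.2571],.032,.215)
E
```

```text
clock 13.92 pos [ 0.5591 -0.2559  0.0312] cur ang 0.2172 delta cm [-0.08  0.08  0.2 ] yaw 0.002 op 0.382 F [-0.1  0.7  4.2]
[[-0.002, 0.216, -0.976], [-0.002, -0.976, -0.216], [-1.0, 0.002, 0.003]]
clock 13.97 pos [ 0.5591 -0.2559  0.0311] cur ang 0.2172 delta cm [-0.09  0.08  0.2 ] yaw 0.002 op 0.382 F [-0.8  0.9  4.8]
[[-0.002, 0.215, -0.977], [-0.002, -0.977, -0.215], [-1.0, 0.002, 0.003]]
clock 14.02 pos [ 0.5591 -0.2559  0.0311] cur ang 0.2172 delta cm [-0.09  0.08  0.2 ] yaw 0.002 op 0.385 F [-0.7  1.3  3.9]
[[-0.002, 0.215, -0.977], [-0.002, -0.977, -0.215], [-1.0, 0.002, 0.003]]
```

Contact is at about 4 N. I'll release, then look.

Emit:
apply_moves(delta_pos=[[0,0,0],[0,0,0],[0,0,0],[0,0,0],[0,0,0],[0,0,0]], yaw=[0,0,0,0,0,0], gripper=[42,50,60,70,70,70])

```text
clock: 14.52
tool_pos: [0.5591, -0.2559, 0.031]
eef_rot: [-0.702, -0.076, 0.704, -0.077]
contact_force: [-0.3, 0.5, 0.5]
opening: 0.698
```

```bash
python3 - <<'E'
from h import *
save('wrist','o.png');goto([.5574,-.2571],.032,.215)
E
```

```text
clock 14.57 pos [ 0.5591 -0.2559  0.031 ] cur ang 0.2172 delta cm [-0.1   0.08  0.19] yaw 0.002 op 0.703 F [ 0.3 -0.6  0.4]
[[-0.002, 0.215, -0.977], [-0.002, -0.977, -0.215], [-1.0, 0.002, 0.003]]
```

View pics/o.png

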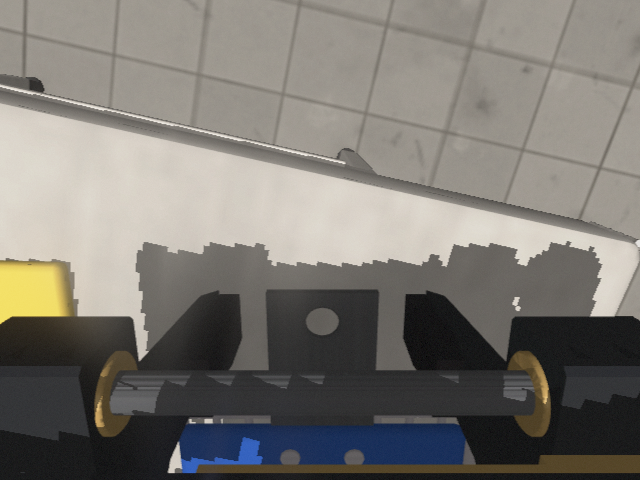

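The fingers are clear of the tab on both sides (columns 241–266 and 378–404). I'll retreat straight up, then back so the wrist camera can see it.

Emit:
apply_moves(delta_pos=[[-1,0,0],[-3,0,0],[-6,0,0],[-10,0,0],[-14,0,0],[-16,0,2],[-16,0,5],[-16,0,8],[-16,0,8]], yaw=[0,0,0,0,0,0,0,0,0], gripper=[70,70,70,70,70,70,70,70,70])

```text
clock: 15.32
tool_pos: [0.4745, -0.2749, 0.1928]
eef_rot: [-0.701, -0.073, 0.706, -0.075]
contact_force: [-0.6, 0.0, 0.1]
opening: 0.7
```

```bash
python3 - <<'E'
from h import *
snapshot('wrist');snapshot('wrist')
for n in('wrist','scene','side'):
    C=cam(n); save(n,f'p_{n}.png')
    for t,z,x0 in(('blue_lifter',.04,[.55,-.26,.21]),('yellow_lifter',.004,[.57,-.1,.18])):
        S=silhouettes(t,n)
        if S: f=fitpose(n,S[0]['mask'],x0,z=z,C=C); print(n,t,f, 'blade',(f[0][:2]-.063*np.array([np.cos(f[0][2]),np.sin(f[0][2])])).round(4))
s=get_state(); print(s['tool_pos'],s['contact_force'])
E
cd pics; python3 -c "
import cv2,numpy as np
a=cv2.imread('p_scene.png')[220:360,320:480];b=cv2.imread('p_side.png')[230:370,290:450]
cv2.imwrite('p2.png',cv2.resize(np.hstack([a,b]),(800,350),interpolation=cv2.INTER_CUBIC))"
```

```text
wrist blue_lifter (array([ 0.55248509, -0.25765104,  0.21476137]), np.float64(0.9704965219477093)) blade [ 0.4909 -0.2711]
wrist yellow_lifter (array([ 0.56889079, -0.10009957,  0.17961763]), np.float64(0.9715953106440117)) blade [ 0.5069 -0.1114]
scene blue_lifter (array([ 0.5493716 , -0.26250434,  0.18702797]), np.float64(0.9584033613445379)) blade [ 0.4875 -0.2742]
scene yellow_lifter (array([ 0.56821255, -0.10060689,  0.17852213]), np.float64(0.9388145315487572)) blade [ 0.5062 -0.1118]
side blue_lifter (array([ 0.55106242, -0.26316052,  0.21145835]), np.float64(0.9538980509745127)) blade [ 0.4895 -0.2764]
side yellow_lifter (array([ 0.56889218, -0.10567717,  0.17365359]), np.float64(0.9249713631156931)) blade [ 0.5068 -0.1166]
[ 0.48173796 -0.27257241  0.19103325] [ 0.10645904  0.20674205 -0.05423035]
```

View pics/p2.png

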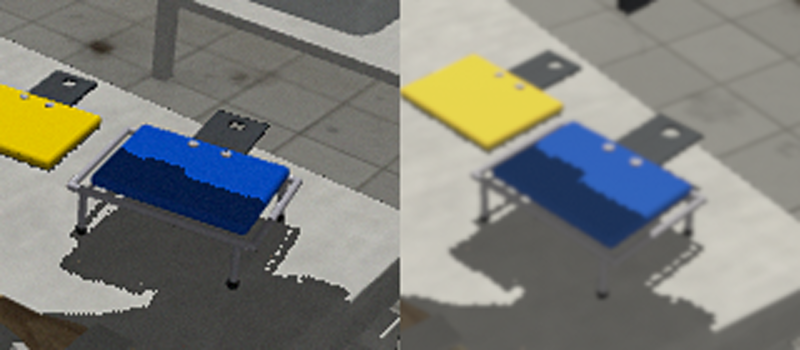

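View pics/p_wrist.png

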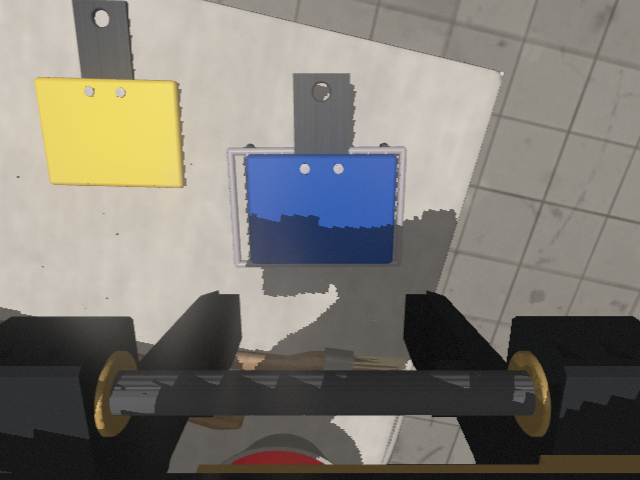

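Blue lies square and flat on the rack, about 4 mm right of centre, with its tab over the back side. The arm is clear and yellow hasn't moved, so I'll hand in.

```bash
python3 -c "
from plant import *
print(finish_job())"
```

```text
the job is handed in; nothing more can be done
None
```

The blue lifter is lying flat on the cooling rack and the job is handed in, at about 16 s of the 56 s allowed. The hand-in reports no verdict, so what follows rests on my own measurements.

**What I did:** I pushed the blue lifter by its rear edge with both fingertips until its origin was at x ≈ 0.632 m, past the 0.614 m needed. I then gripped the tab across its 36 mm width with 50 N, lifted it level and lowered it onto the rack. I let go once the wrist felt about 4 N of contact, then raised the arm clear.

**Last checks:**

| Check | Result |
|---|---|
| Blade middle against the rack's middle at (0.489, -0.272) m | within about 5 mm in all three cameras |
| Yaw against the rack (about 0.22 rad) | 0.19 to 0.21 rad |
| Level | looks flat in the pictures; tilt was not measured separately |
| Tab | out over the rack's back long side, towards the far table edge |
| Yellow lifter | still at (0.569, -0.100) m, matching its start within measurement error |
| Contact force on the tool | about 0 N, arm clear |

**Disagreement:** the scene and side cameras read the lifters' y up to about 6 mm lower than the wrist camera. That is well inside the 20 mm allowed.

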